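Load the basket carrier of the watch-cleaning machine

ROBOT

A 7-joint arm with a two-finger parallel gripper is mounted at the origin on a cart in front of the work surface, level with it; the furniture and walls round the work are solid. World frame = base frame: x ahead of the robot, y to its left, z up, the work surface at z = 0. Lengths are in mm, angles in rad, forces in N, time in s.
With the tool pointing down it reaches from about 400 to 900 mm from the base axis. Payload 5.6 kg.
Tool frame: the origin (TCP) lies between the finger pads; the fingertips stand 8 mm ahead of it and the grasp point (between the pads) lies 11 mm behind it; z points along the fingers, y is the line along which they close (so a half turn about z gives the same grasp; the last joint's range is limited). The gripper opens to 92 mm and grips with 3 to 60 N. Pads are 20 mm wide; open, the fingers measure 128 mm over their backs; the gripper's body (75 mm by 189 mm) begins 69 mm behind the grasp point.
Start: joints at [1.3, 0.468, -0.012, 1.603, 0.006, 1.071, -0.056], TCP at [146.75, -633.224, 222.592] pointing down, gripper open.
Joint ranges: [-2.53, 2.53], [-0.31, 2.02], [-1.57, 1.55], [0.28, 2.44], [-1.29, 4.43], [0.15, 1.84], [-2.92, 2.92]. Speed limits (rad/s): [2.57, 2.57, 3.14, 3.14, 3.14, 3.14, 3.14].

INTERFACE

Orientations are given as a rotation vector (axis times angle).
In Python, from station import robot gives the robot as it stands.
- The arm moves only by the tool servo_tool, never from a script. Its argument "series" is text: rows parted by semicolons, each of 7 numbers parted by spaces: the shift along the tool's x, y, z in fractions of the full range, 1 being 0.5 m, then the turn, a rotation vector about the tool's x, y, z in normalised numbers (1 is 180 degrees), then the opening, from -1 (shut) to 1 (fully open). A call has 1 to 5 rows; each row is the pose to reach, as a shift and turn from the pose commanded when the call began, along the tool's axes at that moment; what a row does not reach only later rows make up. A row lasts 1/8 s, in which the tool goes at most 62.5 mm and 10.7 degrees, less where a joint would pass 70% of its speed; a pose out of reach is approached as far as the arm can. Shift and turn numbers lie between -1 and 1, and a call with a number outside is refused. A call with a gripper value outside its range is refused whole. The fingers move at their own pace and stop on an object; "squeeze" is the grip in N (left out, the last holds). Time passes only in rows, so rows that repeat a pose let the fingers close. It gives the time, the measured TCP pose, the force, the opening and the grip force at its end, in the units of the state.
- robot.get_state(): the state, without advancing time (a new reading comes with each control period).
- robot.snapshot(name): name is "side" or "top"; returns a dict with "frame" (384x512x3 uint8, red, green, blue), "range_z" (384x512 float32, mm along the optical axis (not along the pixel's ray), 0 where there is no reading), "K" (3x3 intrinsics, pixels), "k1" (the pictures are not rectified: a ray, as slopes to the right and down, at radius r is drawn at 1 + k1 r^2 times it, then the intrinsics apply), "rvec" (rotation vector, rad) and "tvec" (3), from world to camera coordinates, as OpenCV has them. Camera axes: x right, y down, z forward; pixel columns grow to the right and rows downward; lengths in mm; the calibration is good to about 2 mm. A picture is of the moment at which its call begins.
- robot.sign_off(): hands the job in; it is judged then, once.
The state is a dict: "clock": time; "qpos": joint angles; "joint_vel": joint speeds; "joint_torque": joint torques, N m; "tool_pos": TCP position; "tool_rot": TCP orientation; "contact_force": force on the tool from outside, world axes, zero at the start; "moment": the same for the moment, N m; "gripper_width": opening from 0.0 (shut) to 1.0 (fully open); "grip_force": force on a finger pad.
Only numpy, scipy, OpenCV 4.12 (cv2) and the standard library are available. Lean on these libraries where they do the work, as an engineer would, in place of code of your own. Each camera call takes 0.05 s, during which the arm holds its last target. There are 200 camera calls.

TASK

Load the basket carrier of the cleaning machine: thread the three parts baskets over its upright rod, the largest at the bottom, then the middle one, then the smallest, each sitting flat on the one below, and finish with the round lid on top, hub upward. Do not disturb the two small tins and the screwdriver that lie among them, and leave the finished stack standing free.

Things in the scene. Friction and masses are not known exactly. Their poses are not given: they have to be found in the camera images.
- large_basket: round perforated steel parts basket, the largest of three: 66 mm diameter, 24 mm high, upright, open top, loose, 70 g; outer wall 2 mm thick, floor 3 mm, 3 thin radial dividers and a central hub tube (outside 24 mm, bore 18 mm right through), all as high as the wall. Origin: centre of underside, z up. Grasp across the outside, any yaw.
- middle_basket: round perforated steel parts basket, the middle of three: 56 mm diameter, 18 mm high, upright, open top, loose, 50 g; outer wall 2 mm thick, floor 3 mm, 4 thin radial dividers and a central hub tube (outside 24 mm, bore 18 mm right through), all as high as the wall. Origin: centre of underside, z up. Grasp across the outside, any yaw.
- small_basket: round perforated steel parts basket, the smallest of three: 46 mm diameter, 14 mm high, upright, open top, loose, 35 g; outer wall 2 mm thick, floor 3 mm, 6 thin radial dividers and a central hub tube (outside 24 mm, bore 18 mm right through), all as high as the wall. Origin: centre of underside, z up. Grasp across the outside, any yaw.
- lid: round steel lid: flat disc 50 mm diameter and 4 mm thick with a grooved hub on top, 26 mm diameter and 16 mm high (20 mm in all), open bore 18 mm right through. Loose, lies hub upward, about 40 g. Origin: centre of the disc's underside, z up. Grasp across the hub at any yaw.
- carrier: basket carrier, fixed: round aluminium base plate 76 mm diameter, 10 mm high, with an upright steel rod in its centre, 8 mm diameter, round-ended, tip 80 mm above the bench. Origin: centre of the underside, on the rod axis, z up. Undersides of the stacked parts come to 10 mm (largest basket, on the plate), 34 (middle), 52 (smallest), 66 (lid) above the bench.
- left_tin: bystander: round metal tin with glazed lid, 47 mm diameter, 14 mm high, no hole in the middle, loose, the left one of two (greater y); origin: centre of its underside
- right_tin: bystander: round metal tin with glazed lid, 47 mm diameter, 14 mm high, no hole in the middle, loose, the right one of two; origin: centre of its underside
- bench_screwdriver: bystander: small screwdriver lying at the front of the bench, 13 x 100 x 15 mm, along its own y axis, loose; origin: centre of its underside
Mind the look-alikes: they are no part of the job. What is shaped like the small_basket but green, orange or turquoise is not meant.

How it is judged (in metres and radians):
On the way, in this order (a step that is already met when the one before it is completed fails the run):
1. the largest basket sits on the carrier (horizontal distance between large_basket and carrier below 0.008 m and z of large_basket in the frame of carrier between 0.007 and 0.013 m and angle between large_basket's own z axis and vertical below 0.08 rad), for 0.2 s.
2. the middle basket, on the largest, sits on the carrier (horizontal distance between middle_basket and carrier below 0.008 m and z of middle_basket in the frame of carrier between 0.031 and 0.037 m and angle between middle_basket's own z axis and vertical below 0.08 rad), for 0.2 s.
3. the smallest basket, on the middle one, sits on the carrier (horizontal distance between small_basket and carrier below 0.008 m and z of small_basket in the frame of carrier between 0.049 and 0.055 m and angle between small_basket's own z axis and vertical below 0.08 rad), for 0.2 s.
At the end, for the whole second after the job is handed in: Largest, middle, smallest basket and lid on the rod in this order from below: each within 8 mm of its axis, underside within 3 mm of 10, 34, 52 and 66 mm above the carrier's underside, tilted under 0.08 rad, slower than 0.02 m/s, released (all of step 1 and all of step 2 and all of step 3 and linear speed of each of large_basket, middle_basket, small_basket, lid below 0.02 m/s and contact force between each of large_basket, middle_basket, small_basket, lid and the fingers below 0.1 N and horizontal distance between lid and carrier below 0.008 m and z of lid in the frame of carrier between 0.063 and 0.069 m and angle between lid's own z axis and vertical below 0.08 rad); the robot touches nothing.
It fails at once if the left tin is disturbed (moved more than 15 mm) (distance of left_tin from where it was at the start of the episode above 0.015 m).
It fails at once if the right tin is disturbed (moved more than 15 mm) (distance of right_tin from where it was at the start of the episode above 0.015 m).
It fails at once if the screwdriver lying among the parts is disturbed (moved more than 15 mm) (distance of bench_screwdriver from where it was at the start of the episode above 0.015 m).
It also fails if it takes over 112 s, if anything falls off the work surface, if the arm or the gripper's body presses on something with over 40 N, if the wrist force passes 120 N, or if a joint passes its speed limit or range.

## Working session

There is one attempt and no reset: what is moved stays moved. The work goes in short steps, Python scripts to look and compute and a tool call to move; the robot and the scene stay as the last step left them, time stands still between calls to the robot, and variables do not carry over. Pictures are saved under pics/ and viewed, at most 14 in all, crops included, and the job is handed in when it is done.

Besides the shell and the picture viewer there is one more tool, called after "Request:" by a JSON object that holds its "name" and its "arguments". servo_tool: Moves the arm, as the interface text tells. Its arguments: {"type":"object","properties":{"series":{"type":"string"},"squeeze":{"type":"number"}},"required":["series"]}

```bash
mkdir -p pics; ls; cat > h.py <<'E'
import numpy as np, cv2
from station import robot
def snap(n):
    s=robot.snapshot(n); s['R']=cv2.Rodrigues(np.array(s['rvec'],float))[0]; s['t']=np.array(s['tvec'],float).reshape(3); s['K']=np.array(s['K'],float); return s
def rays(s,uv):
    d=np.array([s['k1'],0,0,0,0],float)
    p=cv2.undistortPoints(np.array(uv,float).reshape(-1,1,2),s['K'],d).reshape(-1,2)
    return np.c_[p,np.ones(len(p))]
def plane(s,uv,z):
    c=-s['R'].T@s['t']; d=rays(s,uv)@s['R']
    return c+d*((z-c[2])/d[:,2])[:,None]
def cloud(s):
    h,w=s['range_z'].shape; u,v=np.meshgrid(np.arange(w),np.arange(h))
    r=rays(s,np.c_[u.ravel(),v.ravel()])*s['range_z'].reshape(-1,1)
    return ((r-s['t'])@s['R']).reshape(h,w,3)
def save(n,im): cv2.imwrite('pics/'+n,im[...,::-1])
E
python3 - <<'E'
from h import *
for n in('side','top'):
    s=snap(n); save(n+'0.png',s['frame']); print(n,s['K'].tolist(),s['k1'],-s['R'].T@s['t'],s['R'][2])
st=robot.get_state(); print(st)
E
```

```text
pics
side [[420.981340925946, 0.0, 261.57944554826065], [0.0, 420.981340925946, 191.45328173758108], [0.0, 0.0, 1.0]] -0.06957327896838189 [173.61328239 676.82007307 519.54840652] [ 0.36981919 -0.74854814 -0.5503721 ]
top [[438.68774076538557, 0.0, 258.62287051405355], [0.0, 438.68774076538557, 192.08054941152], [0.0, 0.0, 1.0]] -0.14976629396349142 [ 270.55091288   64.92942289 1030.04508097] [ 0.21021542  0.00972423 -0.97760673]
{'clock': 0.1, 'qpos': array([ 1.29997292,  0.46831005, -0.01159197,  1.60351509,  0.00600088,
        1.07140989, -0.05627415]), 'joint_vel': array([ 7.96466168e-04, -2.49332958e-03,  1.29907728e-03, -1.15562123e-03,
       -2.56512869e-05,  6.91676802e-04, -8.85020785e-04]), 'joint_torque': array([ 7.23177891e-04, -5.21643269e+01, -1.26370532e-02, -2.44362795e+01,
       -5.68522175e-02,  1.41307249e-02,  4.97840199e-05]), 'tool_pos': array([ 146.62049502, -632.72339024,  221.72880972]), 'tool_rot': array([-3.11967166e+00, -3.56836411e-01,  4.75616963e-04]), 'contact_force': array([ 0.55939472,  0.32365979, -0.19655502]), 'moment': array([-0.00769587, -0.01262242,  0.02909626]), 'grip_force': 0.0, 'gripper_width': 0.996523752949257}
```

View pics/side0.png

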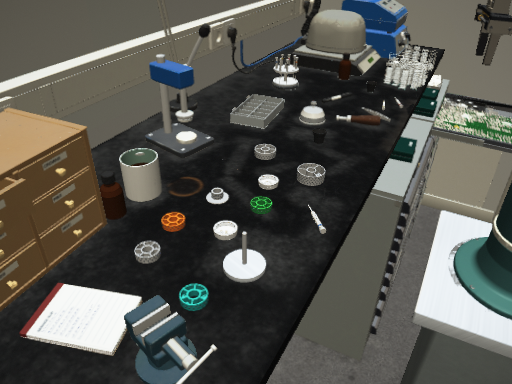

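View pics/top0.png

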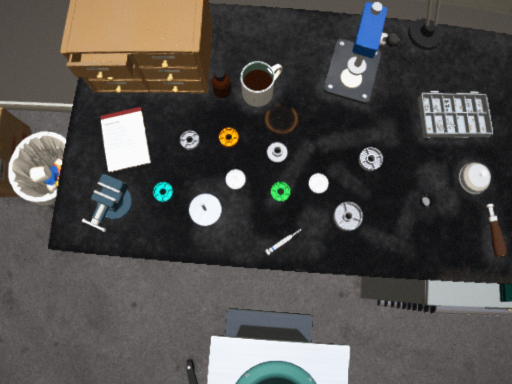

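Top view: large basket (348,216), middle (371,158), small grey (189,140), lid (277,152), carrier (205,210), tins (235,179) and (318,183), screwdriver (284,241). Possible mistakes for the small basket: orange (229,137), green (281,191), turquoise (163,191). For the lid: the tins and the base plate. Side view: small (147,251), large (311,174), middle (265,151), lid (217,196), carrier (244,264).

```bash
cat >> h.py <<'E'
def blob(s,uv,lo,win=45):
    """contour of bright pixels round uv"""
    f=s['frame'].max(2); m=np.zeros_like(f); u,v=map(int,uv)
    m[max(0,v-win):v+win,max(0,u-win):u+win]=(f>lo)[max(0,v-win):v+win,max(0,u-win):u+win]*255
    m=cv2.morphologyEx(m,cv2.MORPH_CLOSE,np.ones((3,3)))
    cs=cv2.findContours(m,cv2.RETR_EXTERNAL,cv2.CHAIN_APPROX_NONE)[0]
    return max(cs,key=lambda c:(cv2.pointPolygonTest(c,(float(u),float(v)),True)>-4)*cv2.contourArea(c))[:,0]
def tri(a,ua,b,ub):
    ca,cb=-a['R'].T@a['t'],-b['R'].T@b['t']; da=(rays(a,[ua])@a['R'])[0]; db=(rays(b,[ub])@b['R'])[0]
    k=np.linalg.lstsq(np.c_[da,-db],cb-ca,rcond=None)[0]; p,q=ca+k[0]*da,cb+k[1]*db
    return (p+q)/2,np.linalg.norm(p-q)
E
cat > m.py <<'E'
from h import *
T={'large':((348,216),(311,174),24),'middle':((371,158),(265,151),18),'small':((189,140),(147,251),14),'lid':((277,152),(217,196),20),'carrier':((205,210),(244,264),10),'ltin':((235,179),(225,230),14),'rtin':((318,183),(268,182),14),'green':((281,191),(261,204),14),'orange':((229,137),(173,221),14),'turq':((163,191),(194,296),14),'driver':((284,241),(317,219),10)}
a,b=snap('top'),snap('side'); C={'top':cloud(a),'side':cloud(b)}
for n,(ut,us,h) in T.items():
    print(n,h)
    E=[]
    for s,nm,u in((a,'top',ut),(b,'side',us)):
        c=blob(s,u,75); (cx,cy),ax,_=cv2.fitEllipse(c); E.append((cx,cy))
        w=plane(s,c,h)[:,:2]; r=cv2.minEnclosingCircle(w.astype(np.float32))
        P=C[nm][c[:,1].min():c[:,1].max()+1,c[:,0].min():c[:,0].max()+1].reshape(-1,3)
        z=P[:,2]; Q=P[(z>4)&(z<90)]; top=np.percentile(Q[:,2],90) if len(Q) else 0
        Qt=Q[abs(Q[:,2]-top)<4,:2]; rc=cv2.minEnclosingCircle(Qt.astype(np.float32)) if len(Qt)>2 else 0
        print('  ',nm,'ell',np.round([cx,cy,*ax],1),'ray@h circ',np.round([*r[0],2*r[1]],1),'z90 %.1f'%top,'tbl %.1f'%np.median(z[abs(z)<5]) if (abs(z)<5).any() else '', 'cloud',np.round([*rc[0],2*rc[1]],1) if rc else '')
    p,g=tri(a,E[0],b,E[1]); print('   tri',p.round(1),'gap %.1f'%g)
top=cv2.resize(a['frame'][100:265,140:400],None,fx=3,fy=3,interpolation=cv2.INTER_CUBIC); save('crop1.png',top)
E
python3 m.py
```

```text
large 24
   top ell [347.9 215.7  28.1  28.7] ray@h circ [ 447.2 -137.4   69.9] z90 25.3 tbl 1.7 cloud [ 448.  -138.3   65.1]
   side ell [310.5 173.7  22.8  28.8] ray@h circ [ 441.2 -119.5  101.9] z90 23.3 tbl 0.4 cloud [ 449.7 -136.    69.3]
   tri [ 449.4 -140.3   10. ] gap 0.3
middle 18
   top ell [370.5 158.3  22.9  23.4] ray@h circ [ 592.6 -190.5   61.9] z90 19.1 tbl 1.7 cloud [ 594.6 -190.3   58.3]
   side ell [264.7 151.2  15.9  21.8] ray@h circ [ 588.3 -174.6   85.2] z90 17.7 tbl 0.6 cloud [ 594.4 -188.5   57.7]
   tri [ 596.9 -192.4    7.1] gap 0.8
small 14
   top ell [189.  139.4  18.5  18.9] ray@h circ [607.  254.8  49.7] z90 15.4 tbl 0.9 cloud [608.3 255.3  46.2]
   side ell [146.9 251.4  22.3  25.9] ray@h circ [603.4 261.7  62.3] z90 13.6 tbl -0.1 cloud [607.9 256.9  47.2]
   tri [609.7 256.2   6.5] gap 0.3
lid 20
   top ell [276.9 151.7  19.7  20.6] ray@h circ [590.3  39.1  52. ] z90 20.6 tbl 1.8 cloud [594.4  39.2  26.7]
   side ell [216.9 195.8  15.9  21.5] ray@h circ [586.2  55.7  63.1] z90 19.2 tbl 1.9 cloud [596.1  41.2  27. ]
   tri [596.2  38.7   4.3] gap 1.8
ca
[... 1174 characters left out ...]
21.4 159.7  46.9]
   side ell [172.9 221.2  19.4  24.2] ray@h circ [618.8 169.2  63.9] z90 13.8 tbl -0.1 cloud [621.8 161.5  49.4]
   tri [623.9 160.3   6.1] gap 0.1
turq 14
   top ell [162.4 191.4  19.3  19.8] ray@h circ [472.5 304.1  50.1] z90 15.3 tbl 1.1 cloud [471.9 303.3  46.7]
   side ell [193.2 296.1  26.4  28.9] ray@h circ [470.2 309.3  57.9] z90 14.5 tbl 0.5 cloud [473.8 304.8  48.1]
   tri [474.1 305.3   7.7] gap 0.2
driver 10
   top ell [278.3 244.2   5.3  48.4] ray@h circ [378.3   8.2  99.5] z90 13.5 tbl 0.3 cloud [370.7  19.9  68.6]
   side ell [318.1 222.5   5.2  35.6] ray@h circ [377.2  17.1  98.6] z90 12.8 tbl -0.3 cloud [366.1  22.8  62.5]
   tri [369.8  19.4   2.5] gap 1.4
```

View pics/crop1.png

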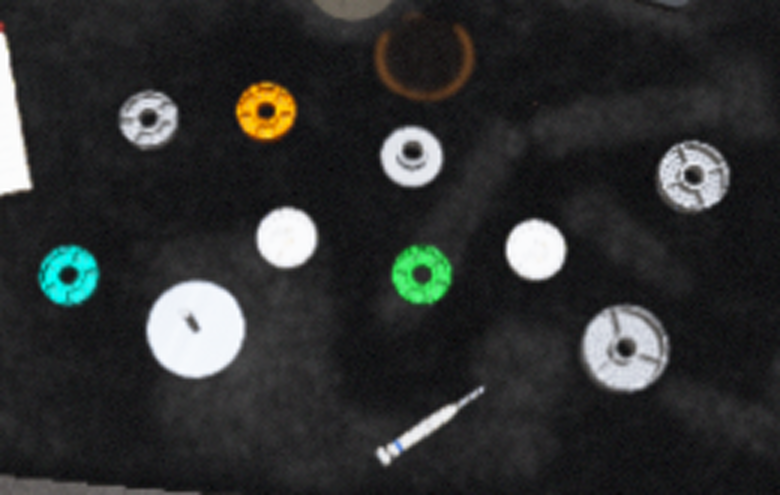

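The crop confirms the choice: the plain steel 6-divider basket is at crop (149,119), with orange and turquoise beside it and green further right. The hubbed lid is at crop (411,155). The heights from the two views (25/23, 19/18, 15/14, 20/19, plate about 11) and diameters match the description. I'll check the free space along the route next.

```bash
python3 - <<'E'
from h import *
G={}
for n in('top','side'):
    P=cloud(snap(n)).reshape(-1,3)
    P=P[(P[:,0]>100)&(P[:,0]<850)&(abs(P[:,1])<720)&(P[:,2]>60)&(P[:,2]<500)]
    for x,y,z in P:
        k=(int(x//50)*50,int(y//50)*50); G.setdefault(k,[]).append(z)
ys=range(450,-750,-50)
print('x\\y',*['%4d'%y for y in ys])
for x in range(800,50,-50): print(x,*['%4d'%(np.percentile(G[(x,y)],97) if len(G.get((x,y),[]))>3 else 0) for y in ys])
s=robot.get_state(); print(s['tool_pos'],cv2.Rodrigues(s['tool_rot'])[0].round(3))
E
```

```text
x\y  450  400  350  300  250  200  150  100   50    0  -50 -100 -150 -200 -250 -300 -350 -400 -450 -500 -550 -600 -650 -700
800  212  213  213  212  212  215    0    0    0    0    0    0  211  212    0    0    0    0    0    0    0    0    0  104
750  213  212  212  212  212  214   98   92   90   81    0    0  211  306    0    0    0    0    0    0    0    0    0  107
700  212  211  210  210  210  212   97   90   91    0    0    0  310  316    0    0    0    0    0    0    0    0    0  101
650  199  195    0    0    0    0    0    0    0    0    0    0    0    0    0    0    0    0    0    0    0    0    0    0
600    0    0    0    0    0    0    0    0    0    0    0    0    0    0    0    0    0    0    0    0    0    0    0    0
550    0    0    0    0    0    0    0    0    0    0    0    0    0    0    0    0    0    0    0   63    0    0    0    0
500    0    0    0    0    0    0    0    0    0    0    0    0    0    0    0    0    0    0    0    0    0    0    0    0
450    0   87   87    0    0    0    0    0    0    0    0    0    0    0    0    0    0    0    0    0    0
[... 300 characters left out ...]
 0    0    0    0    0    0    0    0    0    0    0    0    0    0    0    0    0    0
250    0    0    0    0    0    0    0    0    0    0    0    0    0    0    0    0    0    0    0    0    0    0    0    0
200    0    0    0    0    0    0    0    0    0    0    0    0    0    0    0    0    0    0    0    0    0    0    0    0
150    0    0    0    0    0    0    0    0    0    0    0    0    0    0    0    0    0    0    0    0  345  374  370  343
100    0    0    0    0    0    0    0    0    0    0    0    0    0    0    0    0    0    0    0    0  344  373  376  275
[ 146.69041317 -633.02701899  222.25850606] [[ 0.974  0.226 -0.   ]
 [ 0.226 -0.974  0.001]
 [-0.    -0.001 -1.   ]]
```

Careful with the scale: shifts go in shares of 0.5 m and turns go in shares of 180 degrees. That gives: -0.194 m / 0.5 = -0.388, 0.19 m / 0.5 = 0.38, 13.1 degrees / 180 = 0.0728.

Request:
{"name": "servo_tool", "arguments": {"series": "0.06 -0.06 0 0 0 0.0111 1;0.14 -0.14 0 0 0 0.0278 1;0.22 -0.224 0 0 0 0.0444 1;0.3 -0.306 0 0 0 0.0611 1;0.38 -0.388 0 0 0 0.0728 1"}}

```text
clock: 0.92
tool_pos: [288.9, -399.7, 222.8]
tool_rot: [3.141, -0.004, 0.001]
contact_force: [1.2, -1.0, 0.1]
gripper_width: 0.999
grip_force: 0.0
```

Converted, -0.263 m / 0.5 = -0.526, -0.21 m / 0.5 = -0.42.

Request:
{"name": "servo_tool", "arguments": {"series": "0.06 -0.1 0 0 0 0 1;0.13 -0.204 0 0 0 0 1;0.2 -0.31 0.04 0 0 0 1;0.27 -0.42 0.1 0 0 0 1;0.32 -0.526 0.18 0 0 0 1"}}

```text
clock: 1.55
tool_pos: [442.0, -153.4, 144.5]
tool_rot: [3.141, -0.001, 0.005]
contact_force: [0.6, -0.9, 0.2]
gripper_width: 0.998
grip_force: 0.0
```

Converted, 0.02 m / 0.5 = 0.04, 0.01 m / 0.5 = 0.02.

Request:
{"name": "servo_tool", "arguments": {"series": "0 0 0.02 0 0 0 1;0 0 0.04 0 0 0 1;0 0 0.04 0 0 0 1"}}

```text
clock: 1.92
tool_pos: [439.3, -156.3, 124.0]
tool_rot: [3.141, -0.006, -0.002]
contact_force: [-0.4, -0.2, -1.0]
gripper_width: 1.0
grip_force: 0.0
```

```bash
python3 - <<'E'
from h import *
a,b=snap('top'),snap('side'); 
print(robot.get_state()['tool_pos'],robot.get_state()['tool_rot'])
i=np.hstack([cv2.resize(a['frame'][130:280,270:430],(390,366)),cv2.resize(b['frame'][80:230,230:390],(390,366))]); save('l1.png',i)
E
```

```text
[ 440.05282055 -156.25532731  124.83740075] [ 3.14081390e+00 -5.49693811e-03  1.20308274e-03]
```

View pics/l1.png

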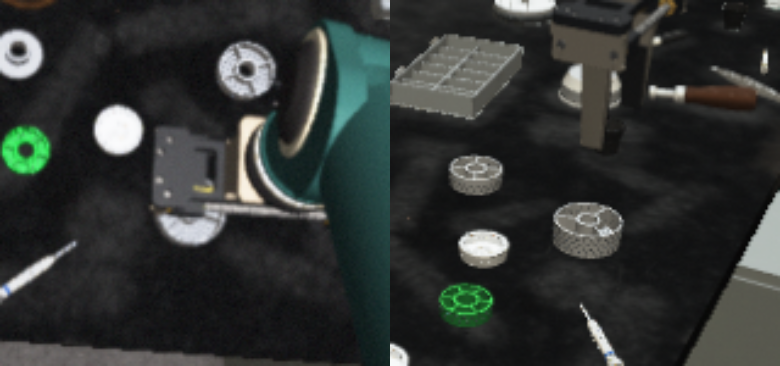

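The picture shows the open gripper above the large basket (left half, about (190,215)), about 20 mm too far toward −y. I'll correct that and descend.

Converted, 0.075 m / 0.5 = 0.15, 0.009 m / 0.5 = 0.018.

Request:
{"name": "servo_tool", "arguments": {"series": "0.01 -0.02 0 0 0 0 1;0.018 -0.038 0.02 0 0 0 1;0.018 -0.038 0.06 0 0 0 1;0.018 -0.038 0.11 0 0 0 1;0.018 -0.038 0.15 0 0 0 1"}}

```text
clock: 2.65
tool_pos: [449.1, -134.9, 48.1]
tool_rot: [-3.141, -0.0, 0.001]
contact_force: [0.1, -0.6, 0.7]
gripper_width: 1.001
grip_force: 0.0
```

Converted, 0.038 m / 0.5 = 0.076, 0.037 m / 0.5 = 0.074.

Request:
{"name": "servo_tool", "arguments": {"series": "0 0 0.03 0 0 0 1;0 0 0.056 0 0 0 1;0 0 0.074 0 0 0 1;0 0 0.076 0 0 0 1;0 0 0.076 0 0 0 1"}}

```text
clock: 3.28
tool_pos: [449.4, -135.9, 11.6]
tool_rot: [3.141, -0.002, 0.001]
contact_force: [0.9, -0.4, -0.3]
gripper_width: 0.999
grip_force: 0.0
```

Request:
{"name": "servo_tool", "arguments": {"series": "0 0 0 0 0 0 0;0 0 0 0 0 0 0;0 0 0 0 0 0 0;0 0 0 0 0 0 -0.5;0 0 0 0 0 0 -0.5", "squeeze": 15}}

```text
clock: 3.9
tool_pos: [449.3, -136.0, 11.6]
tool_rot: [3.141, -0.001, 0.001]
contact_force: [-1.3, -0.9, 3.8]
gripper_width: 0.72
grip_force: 15.0
```

Request:
{"name": "servo_tool", "arguments": {"series": "0 0 0 0 0 0 -0.5;0 0 0 0 0 0 -0.5;0 0 0 0 0 0 -0.5"}}

```text
clock: 4.28
tool_pos: [449.3, -136.0, 11.5]
tool_rot: [3.141, -0.002, 0.0]
contact_force: [-0.1, -1.0, 4.5]
gripper_width: 0.72
grip_force: 15.0
```

Converted, -0.1 m / 0.5 = -0.2, -0.075 m / 0.5 = -0.15.

Request:
{"name": "servo_tool", "arguments": {"series": "0 0 -0.01 0 0 0 -0.5;0 0 -0.04 0 0 0 -0.5;0 0 -0.09 0 0 0 -0.5;0 0 -0.15 0 0 0 -0.5;0 0 -0.2 0 0 0 -0.5"}}

```text
clock: 4.9
tool_pos: [449.3, -135.7, 113.1]
tool_rot: [3.141, -0.001, 0.002]
contact_force: [0.7, 0.6, -0.4]
gripper_width: 0.722
grip_force: 15.0
```

Request:
{"name": "servo_tool", "arguments": {"series": "0 -0.04 -0.02 0 0 0 -0.5;0 -0.12 -0.03 0 0 0 -0.5;0 -0.21 -0.03 0 0 0 -0.5;0 -0.3 -0.03 0 0 0 -0.5;0 -0.39 -0.03 0 0 0 -0.5"}}

```text
clock: 5.52
tool_pos: [448.2, 61.9, 126.2]
tool_rot: [-3.141, -0.0, 0.001]
contact_force: [0.9, 0.5, -0.7]
gripper_width: 0.72
grip_force: 15.0
```

Converted, -0.135 m / 0.5 = -0.27, -0.13 m / 0.5 = -0.26.

Request:
{"name": "servo_tool", "arguments": {"series": "-0.004 -0.08 0 0 0 0 -0.5;-0.01 -0.16 0 0 0 0 -0.5;-0.016 -0.22 0 0 0 0 -0.5;-0.02 -0.26 0 0 0 0 -0.5;-0.02 -0.27 0 0 0 0 -0.5"}}

```text
clock: 6.15
tool_pos: [437.9, 196.4, 126.0]
tool_rot: [-3.141, -0.005, 0.002]
contact_force: [-0.2, -0.2, -1.1]
gripper_width: 0.721
grip_force: 15.0
```

```bash
python3 - <<'E'
from h import *
a,b=snap('top'),snap('side'); 
print(robot.get_state()['tool_pos'],robot.get_state()['tool_rot'])
i=np.hstack([cv2.resize(a['frame'][130:280,120:280],(390,366)),cv2.resize(b['frame'][150:300,160:320],(390,366))]); save('l2.png',i)
P=cloud(b); Q=P.reshape(-1,3); Q=Q[(abs(Q[:,0]-438)<30)&(abs(Q[:,1]-200)<30)&(Q[:,2]>30)&(Q[:,2]<82)]
print(len(Q),np.median(Q,0),np.percentile(Q[:,2],[5,98]))
E
```

```text
[438.64653284 194.73818349 126.06063821] [ 3.14129156e+00  1.07968223e-03 -1.29324102e-03]
117 [437.83347042 203.00640033  56.40374361] [33.85618482 79.35834565]
```

View pics/l2.png

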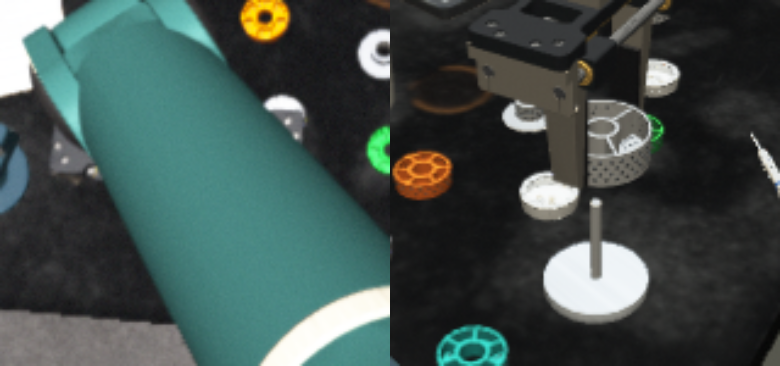

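The picture (right half) shows the basket level in the fingers, its hub above the rod tip at (596,203). The base is clear. I'll do a final 5 mm alignment and lower it.

Converted, 0.045 m / 0.5 = 0.09, -0.005 m / 0.5 = -0.01.

Request:
{"name": "servo_tool", "arguments": {"series": "0 -0.006 0 0 0 0 -0.5;0 -0.01 0.02 0 0 0 -0.5;0 -0.01 0.04 0 0 0 -0.5;0 -0.01 0.07 0 0 0 -0.5;0 -0.01 0.09 0 0 0 -0.5"}}

```text
clock: 6.88
tool_pos: [438.9, 198.7, 79.8]
tool_rot: [3.141, -0.002, -0.003]
contact_force: [0.5, 0.1, -0.6]
gripper_width: 0.721
grip_force: 15.0
```

```bash
python3 - <<'E'
from h import *
b=snap('side'); print(robot.get_state()['tool_pos'])
i=np.hstack([cv2.resize(b['frame'][170:300,180:310],None,fx=4.5,fy=4.5)]); save('l3.png',i)
E
```

```text
[438.28858468 198.50366014  78.99859993]
```

View pics/l3.png

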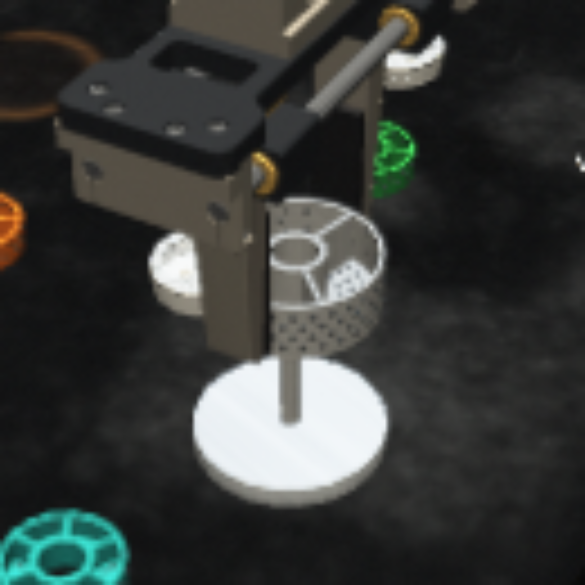

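The rod (290,380) enters under the hub (297,250), with no contact force. Lowering further.

Converted, 0.055 m / 0.5 = 0.11, 0.05 m / 0.5 = 0.1.

Request:
{"name": "servo_tool", "arguments": {"series": "0 -0.002 0.02 0 0 0 -0.5;0 -0.002 0.048 0 0 0 -0.5;0 -0.002 0.076 0 0 0 -0.5;0 -0.002 0.1 0 0 0 -0.5;0 -0.002 0.11 0 0 0 -0.5"}}

```text
clock: 7.55
tool_pos: [439.0, 200.0, 25.3]
tool_rot: [3.141, -0.001, -0.002]
contact_force: [-0.2, -0.6, -0.2]
gripper_width: 0.719
grip_force: 15.0
```

Request:
{"name": "servo_tool", "arguments": {"series": "0 0 0.002 0 0 0 -0.5;0 0 0.004 0 0 0 -0.5;0 0 0.004 0 0 0 -0.5"}}

```text
clock: 7.92
tool_pos: [439.7, 200.3, 24.6]
tool_rot: [-3.141, 0.002, -0.001]
contact_force: [0.3, 0.3, -0.5]
gripper_width: 0.72
grip_force: 15.0
```

Converted, 0.002 m / 0.5 = 0.004, 0.001 m / 0.5 = 0.002.

Request:
{"name": "servo_tool", "arguments": {"series": "0 0 0.002 0 0 0 -0.5;0 0 0.004 0 0 0 -0.5;0 0 0.004 0 0 0 -0.5"}}

```text
clock: 8.3
tool_pos: [439.4, 200.1, 22.3]
tool_rot: [3.142, -0.002, -0.0]
contact_force: [-0.2, -0.4, -0.8]
gripper_width: 0.717
grip_force: 15.0
```

Almost seated; opening to 92 mm releases it.

Converted, 0.0005 m / 0.5 = 0.001.

Request:
{"name": "servo_tool", "arguments": {"series": "0 0 0.001 0 0 0 -0.5;0 0 0.001 0 0 0 0.7;0 0 0.001 0 0 0 0.9;0 0 0.001 0 0 0 0.9;0 0 0.001 0 0 0 0.9"}}

```text
clock: 8.93
tool_pos: [439.5, 200.2, 21.8]
tool_rot: [-3.142, 0.001, -0.0]
contact_force: [0.6, 0.1, 0.3]
gripper_width: 0.948
grip_force: 0.0
```

Converted, -0.105 m / 0.5 = -0.21, -0.095 m / 0.5 = -0.19.

Request:
{"name": "servo_tool", "arguments": {"series": "0 0 -0.02 0 0 0 0.9;0 0 -0.07 0 0 0 0.9;0 0 -0.13 0 0 0 0.9;0 0 -0.19 0 0 0 0.9;0 0 -0.21 0 0 0 0.9"}}

```text
clock: 9.55
tool_pos: [440.4, 200.7, 128.9]
tool_rot: [-3.14, 0.002, -0.005]
contact_force: [-0.4, -0.2, -0.1]
gripper_width: 0.949
grip_force: 0.0
```

Converted, 0.225 m / 0.5 = 0.45, 0.175 m / 0.5 = 0.35.

Request:
{"name": "servo_tool", "arguments": {"series": "0.02 0.05 0 0 0 0 0.8;0.06 0.15 0 0 0 0 0.8;0.1 0.25 0 0 0 0 0.8;0.14 0.35 0 0 0 0 0.8;0.18 0.45 0 0 0 0 0.8"}}

```text
clock: 10.18
tool_pos: [529.3, -26.6, 126.4]
tool_rot: [3.142, -0.001, -0.001]
contact_force: [-0.0, 0.8, -0.1]
gripper_width: 0.9
grip_force: 0.0
```

Converted, 0.165 m / 0.5 = 0.33, 0.16 m / 0.5 = 0.32.

Request:
{"name": "servo_tool", "arguments": {"series": "0.04 0.1 0 0 0 0 0.8;0.08 0.2 0 0 0 0 0.8;0.11 0.28 0 0 0 0 0.8;0.126 0.32 0 0 0 0 0.8;0.128 0.33 0 0 0 0 0.8"}}

```text
clock: 10.8
tool_pos: [592.8, -190.3, 126.1]
tool_rot: [-3.141, 0.003, 0.002]
contact_force: [0.0, 0.2, 0.1]
gripper_width: 0.9
grip_force: 0.0
```

```bash
python3 - <<'E'
from h import *
a,b=snap('top'),snap('side'); 
print(robot.get_state()['tool_pos'],robot.get_state()['tool_rot'])
for s,u in((a,(205,210)),(b,(244,264))):
    Q=cloud(s).reshape(-1,3); Q=Q[(abs(Q[:,0]-439)<42)&(abs(Q[:,1]-200)<42)]
    R=Q[(Q[:,2]>29)&(Q[:,2]<40)]; print(len(R),np.median(R[:,2]),cv2.minEnclosingCircle(R[:,:2].astype(np.float32)))
Q=cloud(b).reshape(-1,3);Q=Q[np.hypot(Q[:,0]-594,Q[:,1]+189)<40]; Q=Q[(Q[:,2]>14)&(Q[:,2]<22)]; print('mid',cv2.minEnclosingCircle(Q[:,:2].astype(np.float32)))
i=np.hstack([cv2.resize(b['frame'][180:310,180:310],(390,390)),cv2.resize(b['frame'][60:190,200:330],(390,390))]); save('l4.png',i)
E
```

```text
[ 592.71868582 -188.57142885  126.46842053] [-3.14064531e+00 -4.41426365e-04  1.40476260e-03]
161 33.29494690851539 ((437.0078430175781, 199.72801208496094), 33.27185821533203)
372 32.45562437634723 ((438.2926330566406, 200.20973205566406), 34.03333282470703)
mid ((593.4480590820312, -190.1490478515625), 30.350812911987305)
```

View pics/l4.png

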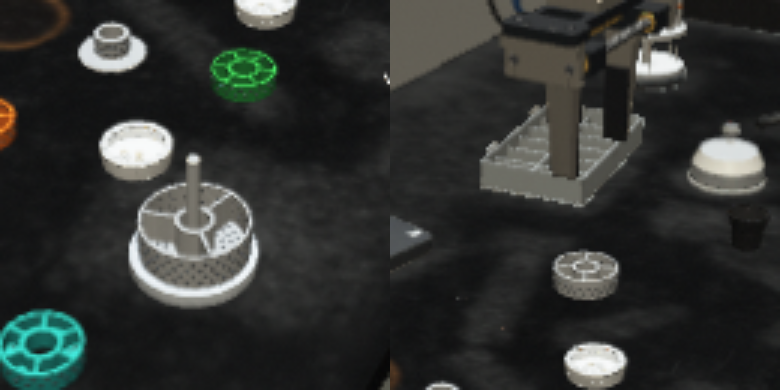

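The large basket sits flat on the plate with the rod through its hub (left half, (195,215)). The gripper is over the middle basket (right half, (585,273)).

Converted, 0.1 m / 0.5 = 0.2, 0.0015 m / 0.5 = 0.003.

Request:
{"name": "servo_tool", "arguments": {"series": "0.003 0 0.03 0 0 0 0.8;0.003 0 0.08 0 0 0 0.8;0.003 0 0.13 0 0 0 0.8;0.003 0 0.17 0 0 0 0.8;0.003 0 0.2 0 0 0 0.8"}}

```text
clock: 11.52
tool_pos: [594.2, -188.9, 25.4]
tool_rot: [-3.141, -0.0, 0.002]
contact_force: [-0.6, 0.1, 0.2]
gripper_width: 0.899
grip_force: 0.0
```

Converted, 0.015 m / 0.5 = 0.03, 0.009 m / 0.5 = 0.018.

Request:
{"name": "servo_tool", "arguments": {"series": "0 0 0.018 0 0 0 0.8;0 0 0.03 0 0 0 0.8;0 0 0.03 0 0 0 0.8"}}

```text
clock: 11.9
tool_pos: [594.6, -190.0, 11.7]
tool_rot: [3.142, -0.001, -0.0]
contact_force: [-1.1, -0.9, 0.0]
gripper_width: 0.898
grip_force: 0.0
```

Converted, 0.001 m / 0.5 = 0.002.

Request:
{"name": "servo_tool", "arguments": {"series": "0 0 0.002 0 0 0 0;0 0 0.002 0 0 0 0;0 0 0.002 0 0 0 0;0 0 0.002 0 0 0 -0.5;0 0 0.002 0 0 0 -0.5"}}

```text
clock: 12.52
tool_pos: [594.8, -190.1, 11.1]
tool_rot: [3.141, -0.002, 0.001]
contact_force: [-0.2, 0.1, 2.4]
gripper_width: 0.609
grip_force: 15.0
```

Request:
{"name": "servo_tool", "arguments": {"series": "0 0 0 0 0 0 -0.5;0 0 0 0 0 0 -0.5;0 0 0 0 0 0 -0.5;0 0 0 0 0 0 -0.5"}}

```text
clock: 13.02
tool_pos: [594.8, -190.0, 11.1]
tool_rot: [3.141, -0.001, 0.001]
contact_force: [-0.9, -0.2, 6.2]
gripper_width: 0.611
grip_force: 15.0
```

Converted, -0.105 m / 0.5 = -0.21, -0.075 m / 0.5 = -0.15.

Request:
{"name": "servo_tool", "arguments": {"series": "0 0 -0.01 0 0 0 -0.5;0 0 -0.04 0 0 0 -0.5;0 0 -0.09 0 0 0 -0.5;0 0 -0.15 0 0 0 -0.5;0 0 -0.21 0 0 0 -0.5"}}

```text
clock: 13.65
tool_pos: [594.5, -189.8, 117.4]
tool_rot: [3.142, -0.001, 0.0]
contact_force: [-0.7, -0.3, -1.5]
gripper_width: 0.611
grip_force: 15.0
```

Converted, -0.21 m / 0.5 = -0.42, -0.16 m / 0.5 = -0.32.

Request:
{"name": "servo_tool", "arguments": {"series": "-0.016 -0.04 -0.02 0 0 0 -0.5;-0.048 -0.12 -0.024 0 0 0 -0.5;-0.088 -0.22 -0.024 0 0 0 -0.5;-0.128 -0.32 -0.024 0 0 0 -0.5;-0.168 -0.42 -0.024 0 0 0 -0.5"}}

```text
clock: 14.28
tool_pos: [508.4, 22.9, 127.4]
tool_rot: [-3.141, -0.001, 0.002]
contact_force: [0.6, 0.9, -1.9]
gripper_width: 0.612
grip_force: 15.0
```

Converted, -0.18 m / 0.5 = -0.36, -0.17 m / 0.5 = -0.34.

Request:
{"name": "servo_tool", "arguments": {"series": "-0.04 -0.1 0 0 0 0 -0.5;-0.08 -0.2 0 0 0 0 -0.5;-0.12 -0.29 0 0 0 0 -0.5;-0.14 -0.34 0 0 0 0 -0.5;-0.144 -0.36 0 0 0 0 -0.5"}}

```text
clock: 14.9
tool_pos: [436.6, 202.1, 127.5]
tool_rot: [3.141, 0.005, -0.002]
contact_force: [-0.2, -0.2, -1.1]
gripper_width: 0.61
grip_force: 15.0
```

Request:
{"name": "servo_tool", "arguments": {"series": "0 0 0 0 0 0 -0.5;0 0 0 0 0 0 -0.5"}}

```text
clock: 15.15
tool_pos: [439.2, 198.9, 127.6]
tool_rot: [3.141, -0.005, -0.001]
contact_force: [0.3, -0.2, -1.5]
gripper_width: 0.613
grip_force: 15.0
```

```bash
python3 - <<'E'
from h import *
b=snap('side'); 
print(robot.get_state()['tool_pos'],robot.get_state()['tool_rot'])
i=np.hstack([cv2.resize(b['frame'][150:300,170:310],None,fx=3,fy=3)]); save('l5.png',i)
E
```

```text
[439.34308845 198.82883741 127.60839399] [ 3.14089517e+00 -5.00778518e-03 -3.43381600e-04]
```

View pics/l5.png

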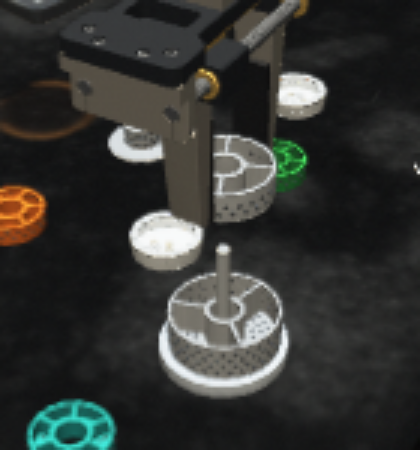

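The middle basket hangs level above the rod tip (222,250). Lowering it.

Converted, 0.076 m / 0.5 = 0.152, -0.001 m / 0.5 = -0.002.

Request:
{"name": "servo_tool", "arguments": {"series": "-0.001 -0.002 0.02 0 0 0 -0.5;-0.001 -0.002 0.056 0 0 0 -0.5;-0.001 -0.002 0.092 0 0 0 -0.5;-0.001 -0.002 0.128 0 0 0 -0.5;-0.001 -0.002 0.152 0 0 0 -0.5"}}

```text
clock: 15.82
tool_pos: [438.0, 200.5, 50.4]
tool_rot: [3.141, -0.003, -0.002]
contact_force: [0.2, 0.1, -0.8]
gripper_width: 0.612
grip_force: 15.0
```

Converted, 0.004 m / 0.5 = 0.008, 0.003 m / 0.5 = 0.006.

Request:
{"name": "servo_tool", "arguments": {"series": "0 0 0.004 0 0 0 -0.5;0 0 0.006 0 0 0 -0.5;0 0 0.008 0 0 0 -0.5;0 0 0.008 0 0 0 -0.5"}}

```text
clock: 16.32
tool_pos: [438.7, 201.3, 48.2]
tool_rot: [-3.141, 0.001, -0.001]
contact_force: [0.6, -0.4, -0.4]
gripper_width: 0.615
grip_force: 15.0
```

Converted, 0.0015 m / 0.5 = 0.003, 0.001 m / 0.5 = 0.002.

Request:
{"name": "servo_tool", "arguments": {"series": "0 0.002 0.001 0 0 0 -0.5;0 0.002 0.002 0 0 0 -0.5;0 0.002 0.003 0 0 0 -0.5;0 0.002 0.003 0 0 0 -0.5"}}

```text
clock: 16.82
tool_pos: [438.4, 200.2, 46.2]
tool_rot: [3.142, -0.001, -0.0]
contact_force: [0.1, -0.1, -0.3]
gripper_width: 0.613
grip_force: 15.0
```

Converted, 0.0008 m / 0.5 = 0.0016, 0.0005 m / 0.5 = 0.001.

Request:
{"name": "servo_tool", "arguments": {"series": "0 0 0.001 0 0 0 -0.5;0 0 0.0016 0 0 0 -0.5;0 0 0.0016 0 0 0 0.7;0 0 0.0016 0 0 0 0.7;0 0 0.0016 0 0 0 0.7"}}

```text
clock: 17.45
tool_pos: [438.5, 200.2, 45.5]
tool_rot: [-3.142, 0.001, -0.0]
contact_force: [0.1, -0.2, 0.4]
gripper_width: 0.853
grip_force: 0.0
```

Converted, -0.085 m / 0.5 = -0.17, -0.07 m / 0.5 = -0.14.

Request:
{"name": "servo_tool", "arguments": {"series": "0 0 -0.02 0 0 0 0.7;0 0 -0.06 0 0 0 0.7;0 0 -0.1 0 0 0 0.7;0 0 -0.14 0 0 0 0.7;0 0 -0.17 0 0 0 0.7"}}

```text
clock: 18.08
tool_pos: [438.7, 200.3, 131.9]
tool_rot: [-3.141, 0.001, -0.002]
contact_force: [-0.5, -0.5, 0.4]
gripper_width: 0.848
grip_force: 0.0
```

Converted, 0.165 m / 0.5 = 0.33, 0.145 m / 0.5 = 0.29.

Request:
{"name": "servo_tool", "arguments": {"series": "0.04 -0.012 0 0 0 0 0.4;0.12 -0.04 0 0 0 0 0.4;0.21 -0.07 0 0 0 0 0.4;0.29 -0.096 0 0 0 0 0.4;0.33 -0.11 0 0 0 0 0.4"}}

```text
clock: 18.7
tool_pos: [605.3, 255.3, 130.5]
tool_rot: [-3.141, 0.003, -0.0]
contact_force: [-0.4, 0.6, 0.6]
gripper_width: 0.702
grip_force: 0.0
```

Converted, 0.003 m / 0.5 = 0.006, 0.002 m / 0.5 = 0.004.

Request:
{"name": "servo_tool", "arguments": {"series": "0.004 0 0 0 0 0 0.4;0.006 0 0 0 0 0 0.4"}}

```text
clock: 18.95
tool_pos: [605.5, 254.7, 130.4]
tool_rot: [3.141, -0.001, -0.002]
contact_force: [-0.3, -0.5, -0.8]
gripper_width: 0.699
grip_force: 0.0
```

```bash
python3 - <<'E'
from h import *
a,b=snap('top'),snap('side'); 
print(robot.get_state()['tool_pos'],robot.get_state()['tool_rot'])
for s in(a,b):
    Q=cloud(s).reshape(-1,3); q=Q
    Q=Q[(abs(Q[:,0]-439)<42)&(abs(Q[:,1]-200)<42)]
    R=Q[(Q[:,2]>47)&(Q[:,2]<58)]
    if len(R)>5: print(len(R),np.median(R[:,2]),cv2.minEnclosingCircle(R[:,:2].astype(np.float32)))
    q=q[np.hypot(q[:,0]-608,q[:,1]-256)<35]; q=q[(q[:,2]>9)&(q[:,2]<18)]
    if len(q)>5: print('small',len(q),cv2.minEnclosingCircle(q[:,:2].astype(np.float32)))
i=np.hstack([cv2.resize(b['frame'][150:310,60:310],None,fx=3,fy=3)]); save('l6.png',i)
E
```

```text
[605.660243   254.67258359 130.66371166] [ 3.14115577e+00 -1.12613044e-03 -7.84446952e-04]
146 51.49469080575368 ((436.9145812988281, 199.64340209960938), 28.190736770629883)
338 50.39388851860647 ((438.9443054199219, 200.7969512939453), 28.551902770996094)
small 259 ((608.2831420898438, 255.7745361328125), 24.18534278869629)
```

View pics/l6.png

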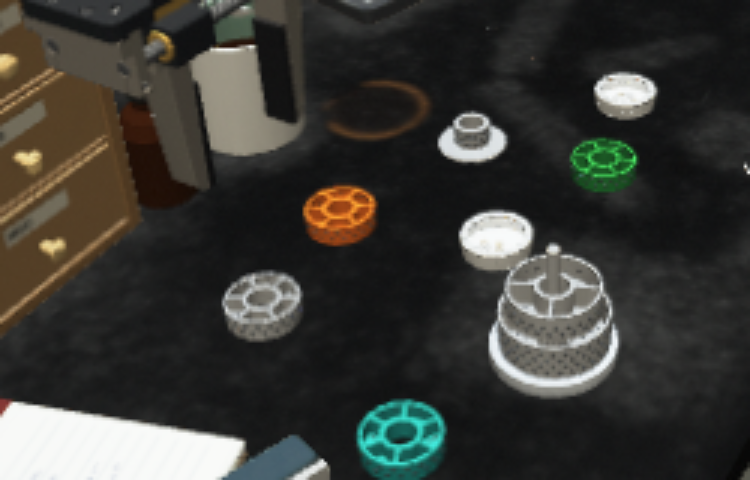

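The middle basket sits flat, two tiers visible around (553,300). The steel small basket is at (262,303), clear of orange (340,213) and the drawers.

Converted, 0.104 m / 0.5 = 0.208, 0.0024 m / 0.5 = 0.0048.

Request:
{"name": "servo_tool", "arguments": {"series": "0.0048 -0.0026 0.03 0 0 0 0.4;0.0048 -0.0026 0.08 0 0 0 0.4;0.0048 -0.0026 0.13 0 0 0 0.4;0.0048 -0.0026 0.18 0 0 0 0.4;0.0048 -0.0026 0.208 0 0 0 0.4"}}

```text
clock: 19.68
tool_pos: [607.6, 255.8, 24.3]
tool_rot: [3.14, -0.001, -0.004]
contact_force: [0.1, -0.6, 0.9]
gripper_width: 0.703
grip_force: 0.0
```

Converted, 0.015 m / 0.5 = 0.03, 0.013 m / 0.5 = 0.026.

Request:
{"name": "servo_tool", "arguments": {"series": "0 0 0.012 0 0 0 0.4;0 0 0.026 0 0 0 0.4;0 0 0.03 0 0 0 0.4;0 0 0.03 0 0 0 0.4"}}

```text
clock: 20.18
tool_pos: [609.2, 256.4, 11.9]
tool_rot: [-3.141, 0.001, -0.001]
contact_force: [-0.3, -0.8, 0.3]
gripper_width: 0.699
grip_force: 0.0
```

Converted, -0.001 m / 0.5 = -0.002.

Request:
{"name": "servo_tool", "arguments": {"series": "-0.002 0 0.002 0 0 0 0.4;-0.002 0 0.002 0 0 0 -0.2;-0.002 0 0.002 0 0 0 -0.5;-0.002 0 0.002 0 0 0 -0.6;-0.002 0 0.002 0 0 0 -0.6"}}

```text
clock: 20.8
tool_pos: [608.0, 256.4, 10.6]
tool_rot: [-3.142, 0.001, -0.0]
contact_force: [-0.4, -0.6, 1.5]
gripper_width: 0.493
grip_force: 15.0
```

Request:
{"name": "servo_tool", "arguments": {"series": "0 0 0 0 0 0 -0.6;0 0 0 0 0 0 -0.6;0 0 0 0 0 0 -0.6;0 0 0 0 0 0 -0.6"}}

```text
clock: 21.3
tool_pos: [608.0, 256.3, 10.6]
tool_rot: [3.142, -0.001, 0.0]
contact_force: [0.3, 0.5, 2.7]
gripper_width: 0.495
grip_force: 15.0
```

Converted, -0.105 m / 0.5 = -0.21, -0.075 m / 0.5 = -0.15.

Request:
{"name": "servo_tool", "arguments": {"series": "0 0 -0.01 0 0 0 -0.6;0 0 -0.04 0 0 0 -0.6;0 0 -0.09 0 0 0 -0.6;0 0 -0.15 0 0 0 -0.6;0 0 -0.21 0 0 0 -0.6"}}

```text
clock: 21.92
tool_pos: [608.0, 256.4, 117.4]
tool_rot: [-3.141, 0.001, -0.001]
contact_force: [-0.3, -0.9, 0.2]
gripper_width: 0.497
grip_force: 15.0
```

Converted, -0.165 m / 0.5 = -0.33, -0.145 m / 0.5 = -0.29.

Request:
{"name": "servo_tool", "arguments": {"series": "-0.04 0.012 -0.016 0 0 0 -0.6;-0.12 0.04 -0.02 0 0 0 -0.6;-0.21 0.07 -0.02 0 0 0 -0.6;-0.29 0.096 -0.02 0 0 0 -0.6;-0.33 0.11 -0.02 0 0 0 -0.6"}}

```text
clock: 22.55
tool_pos: [441.0, 200.9, 126.4]
tool_rot: [3.141, -0.0, 0.001]
contact_force: [0.5, -0.4, 0.6]
gripper_width: 0.497
grip_force: 15.0
```

Converted, -0.0045 m / 0.5 = -0.009, 0.001 m / 0.5 = 0.002.

Request:
{"name": "servo_tool", "arguments": {"series": "-0.006 0.002 0 0 0 0 -0.6;-0.009 0.0028 0 0 0 0 -0.6;-0.009 0.0028 0 0 0 0 -0.6;-0.009 0.0028 0 0 0 0 -0.6"}}

```text
clock: 23.05
tool_pos: [438.9, 200.4, 125.4]
tool_rot: [-3.141, 0.002, 0.0]
contact_force: [-0.3, 0.4, -0.6]
gripper_width: 0.496
grip_force: 15.0
```

```bash
python3 - <<'E'
from h import *
b=snap('side'); 
print(robot.get_state()['tool_pos'],robot.get_state()['tool_rot'])
i=np.hstack([cv2.resize(b['frame'][150:300,170:310],None,fx=3,fy=3)]); save('l7.png',i)
E
```

```text
[438.75324852 200.32117665 125.36240907] [-3.14138760e+00  1.57615154e-03  2.46225763e-04]
```

View pics/l7.png

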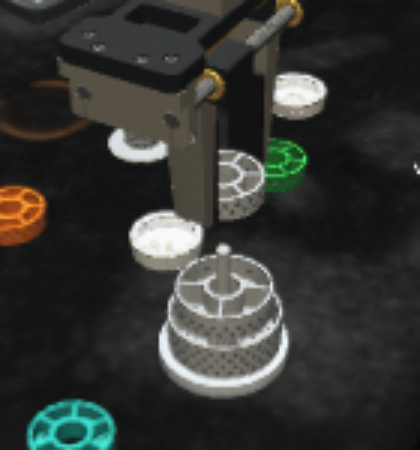

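The small basket is level over the rod (222,250). Lowering it.

Converted, 0.058 m / 0.5 = 0.116, 0.053 m / 0.5 = 0.106.

Request:
{"name": "servo_tool", "arguments": {"series": "0 0 0.02 0 0 0 -0.6;0 0 0.052 0 0 0 -0.6;0 0 0.084 0 0 0 -0.6;0 0 0.106 0 0 0 -0.6;0 0 0.116 0 0 0 -0.6"}}

```text
clock: 23.72
tool_pos: [437.8, 200.0, 66.4]
tool_rot: [3.141, -0.001, -0.002]
contact_force: [-1.4, 0.2, -1.1]
gripper_width: 0.494
grip_force: 15.0
```

Request:
{"name": "servo_tool", "arguments": {"series": "0 0 0.002 0 0 0 -0.6;0 0 0.004 0 0 0 -0.6;0 0 0.006 0 0 0 -0.6;0 0 0.006 0 0 0 -0.6"}}

```text
clock: 24.22
tool_pos: [438.5, 200.1, 64.7]
tool_rot: [-3.142, 0.002, -0.001]
contact_force: [0.2, -0.3, -0.0]
gripper_width: 0.498
grip_force: 15.0
```

Converted, 0.0012 m / 0.5 = 0.0024, 0.001 m / 0.5 = 0.002.

Request:
{"name": "servo_tool", "arguments": {"series": "0 0 0.001 0 0 0 -0.6;0 0 0.002 0 0 0 -0.6;0 0 0.0024 0 0 0 -0.6;0 0 0.0024 0 0 0 -0.6"}}

```text
clock: 24.72
tool_pos: [438.3, 200.1, 63.3]
tool_rot: [3.142, -0.001, -0.0]
contact_force: [0.1, 0.0, -0.2]
gripper_width: 0.496
grip_force: 15.0
```

Converted, 0.0004 m / 0.5 = 0.0008.

Request:
{"name": "servo_tool", "arguments": {"series": "0 0 0.0008 0 0 0 -0.6;0 0 0.0008 0 0 0 0.4;0 0 0.0008 0 0 0 0.4;0 0 0.0008 0 0 0 0.4;0 0 0.0008 0 0 0 0.4"}}

```text
clock: 25.35
tool_pos: [438.4, 200.1, 62.9]
tool_rot: [3.142, -0.001, 0.0]
contact_force: [-0.1, 0.6, -0.2]
gripper_width: 0.702
grip_force: 0.0
```

Converted, -0.065 m / 0.5 = -0.13, -0.06 m / 0.5 = -0.12.

Request:
{"name": "servo_tool", "arguments": {"series": "0 0 -0.02 0 0 0 0.4;0 0 -0.05 0 0 0 0.4;0 0 -0.09 0 0 0 0.4;0 0 -0.12 0 0 0 0.4;0 0 -0.13 0 0 0 0.4"}}

```text
clock: 25.98
tool_pos: [439.0, 200.3, 129.4]
tool_rot: [-3.141, 0.002, -0.004]
contact_force: [-0.3, -0.2, 0.1]
gripper_width: 0.699
grip_force: 0.0
```

Request:
{"name": "servo_tool", "arguments": {"series": "0.032 0.032 0 0 0 0 0;0.1 0.1 0 0 0 0 0;0.17 0.17 0 0 0 0 0;0.24 0.24 0 0 0 0 0;0.29 0.3 0 0 0 0 0"}}

```text
clock: 26.6
tool_pos: [584.3, 48.1, 127.5]
tool_rot: [3.141, -0.003, -0.001]
contact_force: [0.8, -0.6, -0.5]
gripper_width: 0.499
grip_force: 0.0
```

Converted, 0.011 m / 0.5 = 0.022, 0.01 m / 0.5 = 0.02.

Request:
{"name": "servo_tool", "arguments": {"series": "0.02 0.02 0 0 0 0 0;0.022 0.02 0 0 0 0 0;0.022 0.02 0 0 0 0 0;0.022 0.02 0 0 0 0 0"}}

```text
clock: 27.1
tool_pos: [593.4, 41.6, 128.0]
tool_rot: [-3.141, -0.002, 0.001]
contact_force: [-0.7, 0.2, 0.7]
gripper_width: 0.499
grip_force: 0.0
```

```bash
python3 - <<'E'
from h import *
a,b=snap('top'),snap('side'); 
print(robot.get_state()['tool_pos'],robot.get_state()['tool_rot'])
for s in(a,b):
    Q=cloud(s).reshape(-1,3); q=Q
    Q=Q[(abs(Q[:,0]-439)<42)&(abs(Q[:,1]-200)<42)]
    R=Q[(Q[:,2]>61)&(Q[:,2]<72)]
    if len(R)>5: print(len(R),np.median(R[:,2]),cv2.minEnclosingCircle(R[:,:2].astype(np.float32)))
    q=q[np.hypot(q[:,0]-595,q[:,1]-40)<22]; q=q[(q[:,2]>15)&(q[:,2]<25)]
    if len(q)>5: print('hub',len(q),cv2.minEnclosingCircle(q[:,:2].astype(np.float32)))
i=np.hstack([cv2.resize(b['frame'][120:300,160:310],None,fx=3,fy=3)]); save('l8.png',i)
E
```

```text
[593.74379746  41.03736651 128.071888  ] [-3.14145595e+00 -1.22420697e-03  1.02859660e-04]
137 65.63203080200613 ((437.458984375, 199.18597412109375), 23.03567123413086)
hub 52 ((594.1190185546875, 38.798343658447266), 12.949542999267578)
305 64.61145269328358 ((439.2284851074219, 200.57443237304688), 23.6456298828125)
hub 63 ((595.0202026367188, 41.22772979736328), 13.710208892822266)
```

View pics/l8.png

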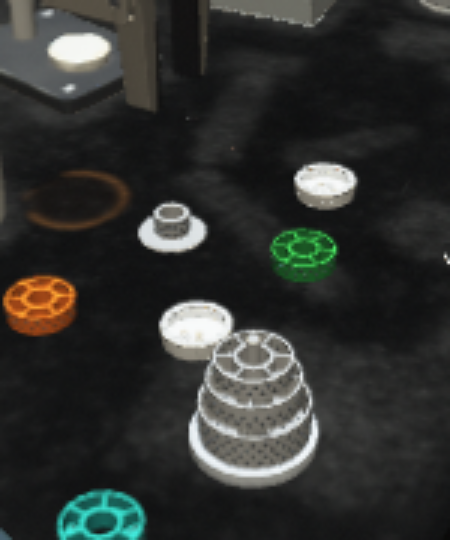

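Three baskets are stacked flat, with their tops at about 65. The lid is at (172,222), hub up.

Converted, 0.096 m / 0.5 = 0.192, 0.0013 m / 0.5 = 0.0026.

Request:
{"name": "servo_tool", "arguments": {"series": "0.0026 0.0014 0.03 0 0 0 0;0.0026 0.0014 0.08 0 0 0 0;0.0026 0.0014 0.13 0 0 0 0;0.0026 0.0014 0.17 0 0 0 0;0.0026 0.0014 0.192 0 0 0 0"}}

```text
clock: 27.82
tool_pos: [594.7, 39.2, 30.1]
tool_rot: [3.141, -0.001, -0.003]
contact_force: [0.1, 0.1, 0.3]
gripper_width: 0.498
grip_force: 0.0
```

Converted, 0.015 m / 0.5 = 0.03, 0.012 m / 0.5 = 0.024.

Request:
{"name": "servo_tool", "arguments": {"series": "0 0 0.012 0 0 0 0;0 0 0.024 0 0 0 0;0 0 0.03 0 0 0 0;0 0 0.03 0 0 0 0"}}

```text
clock: 28.32
tool_pos: [595.6, 39.3, 17.0]
tool_rot: [3.142, -0.001, 0.0]
contact_force: [0.6, 0.3, 0.3]
gripper_width: 0.499
grip_force: 0.0
```

Converted, 0.002 m / 0.5 = 0.004, 0.001 m / 0.5 = 0.002.

Request:
{"name": "servo_tool", "arguments": {"series": "-0.001 -0.001 0.002 0 0 0 0;-0.001 -0.0016 0.004 0 0 0 0;-0.001 -0.0016 0.004 0 0 0 -0.8;-0.001 -0.0016 0.004 0 0 0 -0.9;-0.001 -0.0016 0.004 0 0 0 -0.9"}}

```text
clock: 28.95
tool_pos: [595.1, 40.0, 14.9]
tool_rot: [3.142, -0.001, 0.0]
contact_force: [-0.6, 0.3, 0.3]
gripper_width: 0.271
grip_force: 15.0
```

Request:
{"name": "servo_tool", "arguments": {"series": "0 0 0 0 0 0 -0.9;0 0 0 0 0 0 -0.9;0 0 0 0 0 0 -0.9;0 0 0 0 0 0 -0.9"}}

```text
clock: 29.45
tool_pos: [595.0, 40.0, 14.9]
tool_rot: [3.142, -0.001, 0.0]
contact_force: [-0.1, 0.2, 0.7]
gripper_width: 0.273
grip_force: 15.0
```

Converted, -0.105 m / 0.5 = -0.21, -0.075 m / 0.5 = -0.15.

Request:
{"name": "servo_tool", "arguments": {"series": "0 0 -0.01 0 0 0 -0.9;0 0 -0.04 0 0 0 -0.9;0 0 -0.09 0 0 0 -0.9;0 0 -0.15 0 0 0 -0.9;0 0 -0.21 0 0 0 -0.9"}}

```text
clock: 30.08
tool_pos: [595.1, 40.1, 121.9]
tool_rot: [-3.142, 0.001, -0.001]
contact_force: [0.0, 0.7, -0.4]
gripper_width: 0.275
grip_force: 15.0
```

Converted, -0.15 m / 0.5 = -0.3, -0.145 m / 0.5 = -0.29.

Request:
{"name": "servo_tool", "arguments": {"series": "-0.032 -0.032 -0.012 0 0 0 -0.9;-0.1 -0.1 -0.016 0 0 0 -0.9;-0.17 -0.17 -0.016 0 0 0 -0.9;-0.24 -0.24 -0.016 0 0 0 -0.9;-0.29 -0.3 -0.016 0 0 0 -0.9"}}

```text
clock: 30.7
tool_pos: [446.4, 191.9, 127.4]
tool_rot: [3.141, 0.003, -0.003]
contact_force: [-0.0, 0.5, -0.1]
gripper_width: 0.272
grip_force: 15.0
```

Converted, -0.0115 m / 0.5 = -0.023, -0.01 m / 0.5 = -0.02.

Request:
{"name": "servo_tool", "arguments": {"series": "-0.016 -0.014 0 0 0 0 -0.9;-0.023 -0.02 0 0 0 0 -0.9;-0.023 -0.02 0 0 0 0 -0.9;-0.023 -0.02 0 0 0 0 -0.9"}}

```text
clock: 31.2
tool_pos: [439.3, 199.2, 127.7]
tool_rot: [3.141, -0.005, -0.0]
contact_force: [-0.2, -0.1, -1.6]
gripper_width: 0.271
grip_force: 15.0
```

```bash
python3 - <<'E'
from h import *
b=snap('side'); 
print(robot.get_state()['tool_pos'],robot.get_state()['tool_rot'])
i=np.hstack([cv2.resize(b['frame'][150:300,170:310],None,fx=3,fy=3)]); save('l9.png',i)
E
```

```text
[439.29036367 199.28013541 127.74733386] [ 3.14131352e+00 -4.57964829e-03 -1.31737289e-04]
```

View pics/l9.png

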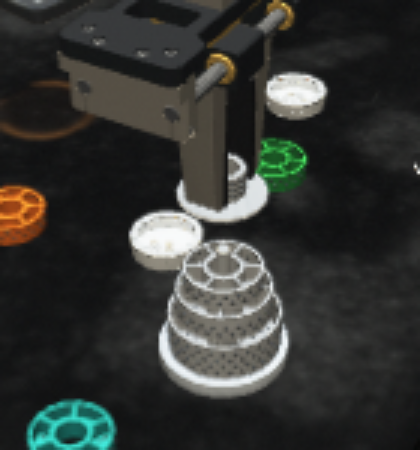

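The lid is held level, hub up (about (222,195)), above the stack (222,265). Lowering it.

Converted, 0.043 m / 0.5 = 0.086, 0.038 m / 0.5 = 0.076.

Request:
{"name": "servo_tool", "arguments": {"series": "-0.001 -0.0016 0.016 0 0 0 -0.9;-0.001 -0.0016 0.036 0 0 0 -0.9;-0.001 -0.0016 0.058 0 0 0 -0.9;-0.001 -0.0016 0.076 0 0 0 -0.9;-0.001 -0.0016 0.086 0 0 0 -0.9"}}

```text
clock: 31.88
tool_pos: [437.8, 200.9, 84.0]
tool_rot: [3.141, -0.001, -0.002]
contact_force: [0.2, -1.0, 0.4]
gripper_width: 0.273
grip_force: 15.0
```

Converted, 0.0025 m / 0.5 = 0.005, 0.002 m / 0.5 = 0.004.

Request:
{"name": "servo_tool", "arguments": {"series": "0 0 0.002 0 0 0 -0.9;0 0 0.004 0 0 0 -0.9;0 0 0.005 0 0 0 -0.9;0 0 0.005 0 0 0 -0.9"}}

```text
clock: 32.38
tool_pos: [438.3, 201.0, 82.6]
tool_rot: [-3.142, 0.002, -0.001]
contact_force: [0.7, -0.5, 0.1]
gripper_width: 0.27
grip_force: 15.0
```

Request:
{"name": "servo_tool", "arguments": {"series": "0 0.001 0.001 0 0 0 -0.9;0 0.001 0.002 0 0 0 -0.9;0 0.001 0.002 0 0 0 -0.9;0 0.001 0.002 0 0 0 -0.9"}}

```text
clock: 32.88
tool_pos: [438.2, 200.5, 81.4]
tool_rot: [3.142, -0.001, -0.0]
contact_force: [-0.1, 0.6, -0.7]
gripper_width: 0.272
grip_force: 15.0
```

Converted, 0.0003 m / 0.5 = 0.0006.

Request:
{"name": "servo_tool", "arguments": {"series": "0 0 0.0006 0 0 0 -0.9;0 0 0.0006 0 0 0 0;0 0 0.0006 0 0 0 0;0 0 0.0006 0 0 0 0;0 0 0.0006 0 0 0 0"}}

```text
clock: 33.5
tool_pos: [438.2, 200.5, 81.1]
tool_rot: [3.142, -0.001, 0.0]
contact_force: [0.2, 0.0, -0.0]
gripper_width: 0.5
grip_force: 0.0
```

Converted, -0.1 m / 0.5 = -0.2, -0.08 m / 0.5 = -0.16.

Request:
{"name": "servo_tool", "arguments": {"series": "0 0 -0.02 0 0 0 0;0 0 -0.05 0 0 0 0;0 0 -0.1 0 0 0 0;0 0 -0.16 0 0 0 0;0 0 -0.2 0 0 0 0"}}

```text
clock: 34.12
tool_pos: [438.7, 200.9, 183.6]
tool_rot: [-3.141, 0.001, -0.004]
contact_force: [0.7, -0.0, 0.4]
gripper_width: 0.501
grip_force: 0.0
```

Converted, 0.12 m / 0.5 = 0.24, 0.09 m / 0.5 = 0.18.

Request:
{"name": "servo_tool", "arguments": {"series": "0.04 0.04 0 0 0 0 0;0.1 0.1 0 0 0 0 0;0.18 0.18 0 0 0 0 0;0.24 0.24 0 0 0 0 0;0.24 0.24 0 0 0 0 0"}}

```text
clock: 34.75
tool_pos: [560.2, 77.0, 182.0]
tool_rot: [3.141, -0.011, 0.003]
contact_force: [-0.4, -0.1, 0.8]
gripper_width: 0.497
grip_force: 0.0
```

```bash
python3 - <<'E'
from h import *
a,b=snap('top'),snap('side'); 
for s in(a,b):
    Q=cloud(s).reshape(-1,3)
    for n,c,lo,hi in(('disc',(439,200),66.5,74),('hub',(439,200),81,92),('ltin',(516.5,134),9,18),('rtin',(523,-64),9,18)):
        R=Q[np.hypot(Q[:,0]-c[0],Q[:,1]-c[1])<34]; R=R[(R[:,2]>lo)&(R[:,2]<hi)]
        if len(R)>5: print(n,len(R),np.median(R[:,2]),cv2.minEnclosingCircle(R[:,:2].astype(np.float32)))
print(robot.get_state()['tool_pos'])
save('l10.png',cv2.resize(b['frame'][150:300,170:330],None,fx=3.5,fy=3.5))
E
```

```text
disc 259 69.96043950283226 ((438.08538818359375, 199.95594787597656), 25.10088539123535)
hub 57 85.75120985269061 ((438.2185974121094, 199.33396911621094), 12.999468803405762)
ltin 292 13.346702066489511 ((516.0345458984375, 134.0048370361328), 23.95549201965332)
disc 314 69.65988010077587 ((439.68231201171875, 201.66436767578125), 24.964160919189453)
hub 109 84.80303368349053 ((439.3731689453125, 201.68350219726562), 13.840874671936035)
ltin 303 12.779086320582705 ((518.7269897460938, 135.15145874023438), 24.799259185791016)
rtin 204 12.963720734477352 ((523.15673828125, -62.31163787841797), 25.518230438232422)
[557.83953825  80.69300393 181.77664578]
```

View pics/l10.png

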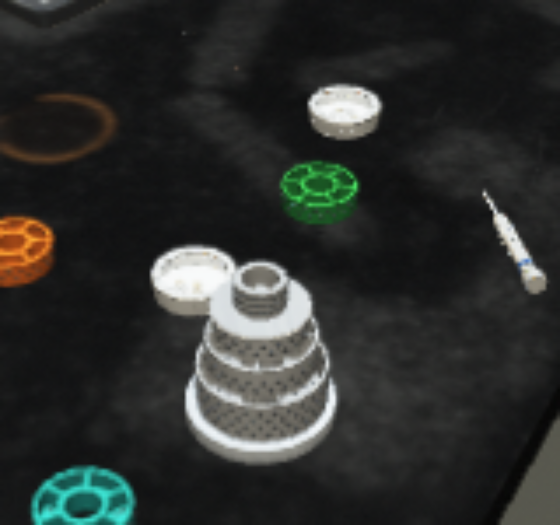

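The full stack stands level around (260,360), with the lid on top, hub up. The tins and screwdriver have not moved. Handing in.

Request:
{"name": "servo_tool", "arguments": {"series": "0 0 0 0 0 0 0;0 0 0 0 0 0 0"}}

```text
clock: 35.1
tool_pos: [557.5, 81.5, 181.5]
tool_rot: [-3.141, -0.002, -0.0]
contact_force: [-0.0, 0.4, 0.7]
gripper_width: 0.503
grip_force: 0.0
```

```bash
python3 -c "
from station import robot
print(robot.sign_off())"
```

```text
the job is handed in; nothing more can be done
None
```

I handed the job in at about 35 s: the three baskets and the lid (hub up) are stacked flat on the rod and standing free. The tins and screwdriver look undisturbed in the last pictures; the hand-in gave no verdict.

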